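# Nip a solenoid coil in the thumbwheel vise

## Task

Get the solenoid coil ready for its resistance check: stand it upright on the bed of the small bench vise, flat sides facing the jaws, and let go of it. Then, with a fingertip stroking the recessed thumbwheel, close the sliding jaw until the coil is held snugly between both jaws; press lightly and do not over-tighten, or the plastic moulding cracks. Move the jaw by its thumbwheel only and leave the multimeter, spanner and brass elbow as they lie.

Things in the scene. Friction and masses are not known exactly. Their poses are not given: they have to be found in the camera images.
- coil: black plastic solenoid coil, 0.11 kg, origin under it. Block x -14..14, y -20..14, z 0..26 mm; small stub on top to z 30; a terminal lug stands out of its +y side (x 0..8, y 14..20, z 9..19), so it is 40 mm across lug and far side: pinch it there from above along y, tool 4 mm to the coil's +x. Its flat +x and -x sides (28 mm apart) go to the jaws, either way round
- vise: small grey cast bench vise, bolted down, foot 170 (x) x 76 (y) mm. Origin under the foot's middle; x points from the thumbwheel housing (end nearer the robot) to the fixed jaw. Bed top z 26, 50 mm wide; jaws 50 mm wide, tops z 46; fixed jaw face at x 40. Wheel housing x -80..-38, y -28..28, top z 41
- bay (a point): point on the vise bed at vise x 26, z 26 mm, axes as the vise: here lies the coil's origin when it is nipped against the fixed jaw in the middle of the jaws' width. The open bay runs from 14 mm to +x (fixed jaw face) to the sliding jaw's face, 44 mm farther to -x at jaw_slide 0
- jaw: sliding jaw of the vise; origin at the foot of its face on the bed, at vise x = -4 mm + jaw_slide; its block reaches 20 mm to -x from there
- jaw_slide (a joint): travel of the sliding jaw in m towards the fixed jaw, 0 = fully open, starts at 0.002 to 0.010. The faces are 0.044 - jaw_slide apart, so both touch the coil at 0.016. The coil must be gripped with more than 4 N; its moulding cracks over 50 N
- thumbwheel: knurled steel thumbwheel in a slot of the housing, radius 16 mm, 14 mm wide, axis along vise x (its origin: vise x -59, y 0, z 31 mm); only its top 6 mm stand out of the housing. It is worn and runs out of true: the rim's top rises and falls by about 1 mm either way as it turns. Pressing it with more than 25 N harms its spindle
- wheel_turn (a joint): thumbwheel angle in rad, grows as the jaw closes, 2.55 mm of jaw travel a rad. Stroking the wheel's top towards vise -y closes the jaw, +y opens it. Turning takes about 1.6 N along the rim, each newton more gives about 6 N of grip; a fingertip pressed with 4 to 6 N turns it and slips when the jaw is snug. It stays where it is left, grip and all
- wheel_top (a point): where the topmost line of the thumbwheel lies on average, at mid-width: vise x -59, y 0, z 47 mm; axes as the vise, does not turn with the wheel
- multimeter: bystander: multimeter in an orange holster, 190 x 98 x 56 mm, origin under its middle
- spanner: bystander: open-ended steel spanner, 165 x 34 x 10 mm, lying flat, origin under its middle
- elbow: bystander: brass elbow fitting, 39 x 40 x 18 mm, origin under its middle
There are look-alikes about, which are no part of the job. Several things look just like the coil: the one meant starts farthest to the robot's right.

How it is judged:
By the outcome, as a careful person would: the job done as asked, in the order asked, and still so for the second after the job is handed in, with the robot touching nothing.
It also fails if it takes over 72 s, if anything falls off the work surface, if the arm or the gripper's body presses on something with over 40 N, if the wrist force passes 120 N, or if a joint passes its speed limit or range.

## Robot

A 6-joint arm with a two-finger parallel gripper is mounted at the origin on a cart in front of the work surface, level with it; the furniture and walls round the work are solid. World frame = base frame: x ahead of the robot, y to its left, z up, the work surface at z = 0. Lengths are in m, angles in rad, forces in N, time in s.
With the tool pointing down it reaches from about 0.325 to 0.85 m from the base axis. Payload 4.4 kg.
Tool frame: the origin (TCP) lies at the centre of the arm's flange, where the gripper is bolted on; the fingertips stand 199 mm ahead of it and the grasp point (between the pads) lies 180 mm ahead of it; z points along the fingers, y is the line along which they close (so a half turn about z gives the same grasp; the last joint's range is limited). The gripper opens to 94 mm and grips with 3 to 60 N. Pads are 16 mm wide; open, the fingers measure 119 mm over their backs; the gripper's body (75 mm by 177 mm) begins 78 mm behind the grasp point.
Start: joints at [0.977, 0.207, 1.542, -0, 1.393, -0.15], TCP at [0.247, 0.519, 0.405] pointing down, gripper open.
Joint ranges: [-2.73, 2.73], [-0.86, 2.22], [0.23, 2.46], [-1.11, 4.25], [0.08, 2.63], [-2.82, 2.82]. Speed limits (rad/s): [2.79, 2.79, 3.14, 3.14, 3.14, 3.14].

## Interface

Orientations are given as a unit quaternion [w, x, y, z].
In Python, from bench import * gives the robot as it stands. The module is installed in compiled form; this text tells all that it offers.
- The arm moves only by the shell command python3 -m crank 'ROWS' [FORCE]. ROWS is JSON, one flat list of numbers, 5 for each row, row after row: the shift along the tool's x, y, z in cm, then the turn about the tool's z in degrees, then the closure, from -1 (fully open) to 1 (shut). In form: [x, y, z, spin, jaw, x, y, z, spin, jaw, ...]. A call has 1 to 5 rows; each row shifts and turns the commanded pose from where the row before left it, along the tool's axes as they then stand; what a row does not reach is not made up. A row lasts 1/10 s, in which the tool goes at most 50 mm and 8.59 degrees, less where a joint would pass 70% of its speed; a pose out of reach is approached as far as the arm can. A call is refused whole if a number of a shift passes 5 or a number of a turn 8.59, either way. A call with a gripper value outside its range is refused whole. The fingers move at their own pace and stop on an object; FORCE is the grip in N (left out, the last holds). Time passes only in rows, so rows that do not move let the fingers close. It gives the time, the measured TCP pose, the force, the opening and the grip force at its end, in the units of the state.
- read_state(): the state, without advancing time (a new reading comes with each control period).
- read_camera(name): name is "side" or "top" or "wrist"; returns a dict with "img" (400x640x3 uint8, red, green, blue), "mtx" (3x3 intrinsics, pixels), "xyz" and "orientation" of the camera in the world. Camera axes: x right, y up, looking along -z (the intrinsics and any distortion apply to the point x, -y, -z); pixel columns grow to the right and rows downward; lengths in m; the calibration is good to about 2 mm. A picture is of the moment at which its call begins. There is no depth.
- finish_job(): hands the job in; it is judged then, once.
Trained networks look in a picture, given as the dict that the camera call returned (one of the last four; its "shot" number tells which), for a name from the list of things; names that differ only in an ending like _2 or _b are one class to them, and where a whole thing is asked for, a point or a joint stands for the part that bears it (a point fixed in the world has none). Each returns a list of dicts, best first, with "conf" (0 to 1); they miss things now and then, are a little off and sometimes report something else, mostly with a low value. They report only what shows in the picture. A call takes as long as a camera call. They do not tell look-alikes from the thing itself.
- search_frame(thing, picture): "bbox" ([left, top, width, height] in pixels, round what is visible of it).
- masks_of(thing, picture): "mask" (400x640 bool, what is visible of it) and "bbox" ([left, top, width, height] in pixels, round what is visible of it).
- mark_of(thing, picture): "uv" ([column, row] in pixels: a listed point, or the origin of a listed thing).
The state is a dict: "time": time; "qpos": joint angles; "qvel": joint speeds; "effort": joint torques, N m; "eef_pos": TCP position; "tool_rot": TCP orientation; "wrist_force": force on the tool from outside, world axes, zero at the start; "wrist_torque": the same for the moment, N m; "grip_width": finger opening in m; "finger_force": force on a finger pad.
Only numpy, scipy, OpenCV 4.12 (cv2) and the standard library are available. Lean on these libraries where they do the work, as an engineer would, in place of code of your own. Each camera call takes 0.05 s, during which the arm holds its last target. There are 200 camera calls.

## Working session

There is one attempt and no reset: what is moved stays moved. The work goes in short steps, Python scripts to look and compute and a shell command to move; the robot and the scene stay as the last step left them, time stands still between calls to the robot, and variables do not carry over. Pictures are saved under pics/ and viewed, at most 10 in all, crops included, and the job is handed in when it is done.

```bash
mkdir -p pics; cat > h.py <<'E'
from bench import *
import numpy as np, cv2
from scipy.spatial.transform import Rotation as R
def rot(q): return R.from_quat([q[1],q[2],q[3],q[0]]).as_matrix()
def ray(c,uv):
    K=np.array(c["mtx"]);d=np.linalg.inv(K)@[uv[0],uv[1],1.]
    d=rot(c["orientation"])@[d[0],-d[1],-d[2]]
    return np.array(c["xyz"]),d/np.linalg.norm(d)
def onz(c,uv,z):
    o,d=ray(c,uv);return o+d*(z-o[2])/d[2]
def proj(c,p):
    v=rot(c["orientation"]).T@(np.array(p)-c["xyz"]);v=np.array(c["mtx"])@[v[0],-v[1],-v[2]];return v[:2]/v[2]
def tri(L):
    A=np.zeros((3,3));b=np.zeros(3)
    for c,uv in L:
        o,d=ray(c,uv);P=np.eye(3)-np.outer(d,d);A+=P;b+=P@o
    x=np.linalg.solve(A,b);return x,[np.linalg.norm((np.eye(3)-np.outer(ray(c,u)[1],ray(c,u)[1]))@(x-ray(c,u)[0])) for c,u in L]
def save(c,n): cv2.imwrite("pics/"+n,c["img"][:,:,::-1])
E
python3 - <<'E'
from h import *
np.set_printoptions(precision=4,suppress=True)
cs={n:read_camera(n) for n in("top","side","wrist")}
cv2.imwrite("pics/a.png",cv2.resize(np.vstack([cs[n]["img"] for n in("top","side")])[:,:,::-1],(480*1,600)))
for n,c in cs.items():
    save(c,n+"0.png");print(n,np.array(c["xyz"]),c["orientation"],c["mtx"][0],c.keys())
    for t in("coil","vise","bay","wheel_top","jaw","thumbwheel"):
        print(t,[(np.round(d["uv"],1),round(d["conf"],2),onz(c,d["uv"],{"bay":.026,"wheel_top":.047,"jaw":.026,"thumbwheel":.031}.get(t,0))[:2]) for d in mark_of(t,c)[:5]])
s=read_state();print(s["eef_pos"],s["tool_rot"],s["time"])
E
```

```text
top [0.3682 0.0007 1.3653] [-0.7008 -0.0546  0.0548  0.7091] [477.9322   0.     323.0297] dict_keys(['img', 'mtx', 'xyz', 'orientation', 'shot'])
coil [(array([260.8, 203.1]), 0.68, array([0.5774, 0.179 ])), (array([291.8, 217.4]), 0.51, array([0.5347, 0.0895]))]
vise [(array([386.9, 213.9]), 0.57, array([ 0.5416, -0.1843])), (array([330.1, 166.1]), 0.2, array([ 0.6844, -0.0228]))]
bay []
wheel_top [(array([385.5, 230. ]), 0.59, array([ 0.4908, -0.1726]))]
jaw [(array([390.1, 212.7]), 0.44, array([ 0.5416, -0.1899]))]
thumbwheel [(array([384. , 237.3]), 0.65, array([ 0.4719, -0.1699]))]
side [0.4583 0.709  0.5245] [-0.0614 -0.0305  0.4722  0.8788] [364.3628   0.     319.5195] dict_keys(['img', 'mtx', 'xyz', 'orientation', 'shot'])
coil [(array([294.8, 260. ]), 0.74, array([0.5802, 0.1775])), (array([325.7, 236.9]), 0.69, array([0.5267, 0.0971]))]
vise [(array([334.7, 171.2]), 0.79, array([ 0.5365, -0.1923]))]
bay [(array([326.6, 163. ]), 0.71, array([ 0.56  , -0.1902]))]
wheel_top [(array([351.1, 161. ]), 0.82, array([ 0.4908, -0.1732]))]
jaw [(array([335.5, 164. ]), 0.58, array([ 0.5345, -0.188 ]))]
thumbwheel [(array([388.5, 199.4]), 0.71, array([ 0.3909, -0.0242])), (array([353.4, 168.8]), 0.53, array([ 0.4828, -0.1593]))]
wrist [0.1748 0.5519 0.3842] [ 0.8372 -0.1169 -0.0728  0.5292] [305.5586   0.     319.2422] dict_keys(['img', 'mtx', 'xyz', 'orientation', 'shot'])
coil []
vise []
bay []
wheel_top []
jaw []
thumbwheel []
[0.2469 0.5193 0.4047] [ 0.      0.2201  0.9755 -0.    ] 1.05
```

View pics/top0.png

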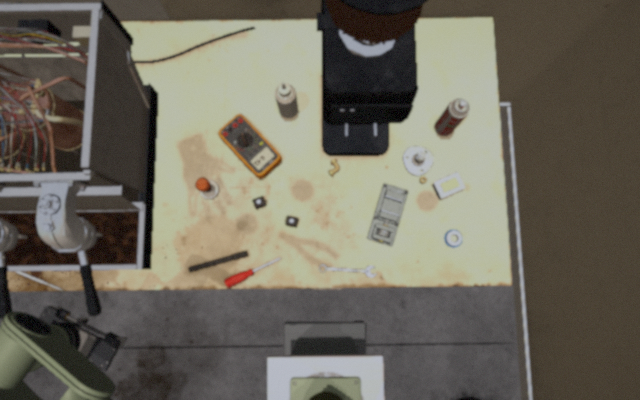

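View pics/side0.png

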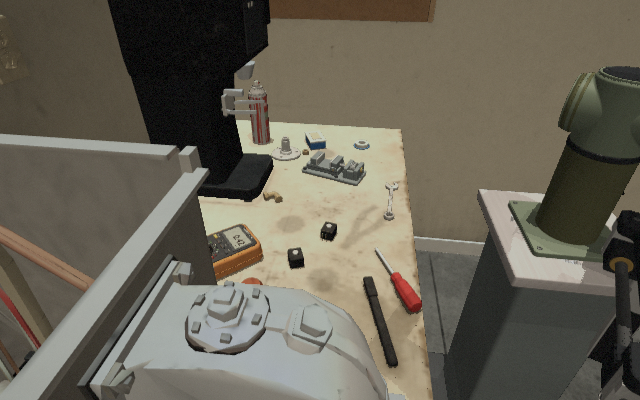

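Coil candidates in the top view are at (260,203) and (292,221). The one farther to the robot's right (−y, image right) is (292,221). I'll move the wrist camera over it and confirm with a crop.

```bash
python3 -m crank '[-2.1,-4.5,0,0,-1,-2.1,-4.5,0,0,-1,-2.1,-4.5,0,0,-1,-2.1,-4.5,0,0,-1,-4,-3,0,0,-1]'
python3 -m crank '[-4,-2.5,0,0,-1,-4,-2.5,0,0,-1,-4,-2.5,0,0,-1,0,0,0,0,-1,0,0,0,0,-1]'
python3 - <<'E'
from h import *
np.set_printoptions(precision=4,suppress=True)
c=read_camera("wrist");save(c,"w1.png");t=read_camera("top")
T=rot(read_state()["tool_rot"]);print(T,T.T@rot(c["orientation"]))
for n,k in(("w",c),("t",t)):
  for th in("coil","vise","bay","wheel_top","jaw"):
    print(n,th,[(np.round(d["uv"],1),round(d["conf"],2),onz(k,d["uv"],{"bay":.026,"wheel_top":.047,"jaw":.026}.get(th,0))[:2]) for d in mark_of(th,k)[:3]])
E
```

```text
time: 1.55
eef_pos: [0.2668, 0.2746, 0.4043]
tool_rot: [-0.0, 0.219, 0.976, -0.0]
wrist_force: [1.1, 0.6, 0.2]
grip_width: 0.094
finger_force: 0.0
time: 2.05
eef_pos: [0.3453, 0.1563, 0.4048]
tool_rot: [-0.0, 0.222, 0.975, 0.0]
wrist_force: [1.1, 0.1, -0.4]
grip_width: 0.0939
finger_force: 0.0
[[-0.9036  0.4284 -0.0006]
 [ 0.4284  0.9036  0.0005]
 [ 0.0007  0.0002 -1.    ]] [[-0.0047  0.9619  0.2734]
 [ 1.      0.0046  0.0008]
 [-0.0005  0.2734 -0.9619]]
w coil [(array([335.2, 300.7]), 0.85, array([0.5235, 0.0955])), (array([402.8, 308.6]), 0.58, array([0.5784, 0.179 ]))]
w vise [(array([177.8, 375.8]), 0.95, array([ 0.5396, -0.1845]))]
w bay []
w wheel_top []
w jaw [(array([171.4, 395.4]), 0.72, array([ 0.5485, -0.1879]))]
t coil [(array([258.7, 200.7]), 0.51, array([0.5845, 0.1851]))]
t vise [(array([387.7, 212.9]), 0.73, array([ 0.5445, -0.1867]))]
t bay [(array([391.9, 202.9]), 0.65, array([ 0.5695, -0.196 ]))]
t wheel_top [(array([384.3, 230.9]), 0.97, array([ 0.4884, -0.1692])), (array([251.7, 150.4]), 0.74, array([0.7218, 0.2   ]))]
t jaw [(array([387.5, 211.2]), 0.46, array([ 0.546 , -0.1827]))]
```

View pics/w1.png

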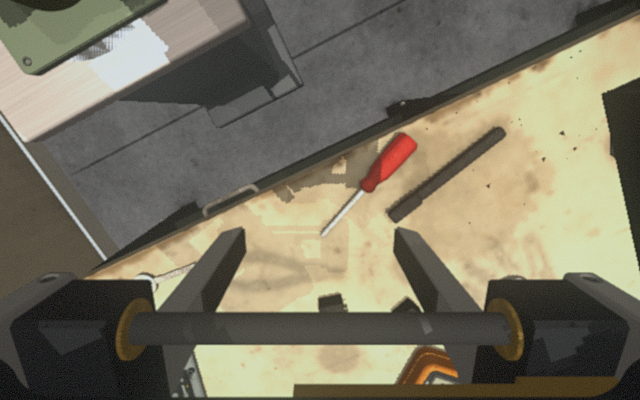

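The pen, the screwdriver and the coil pair (about (332,301) and (405,308)) show partly behind the gripper bar. I'll move above the coil.

```bash
python3 -m crank '[-4.5,0.5,1.5,0,-1,-4.5,0.5,2,0,-1,-4.5,0.5,2,0,-1,-4.5,0.5,2,0,-1,-1,0,2,0,-1]'
python3 -m crank '[0,0,0,0,-1,0,0,0,0,-1]'
python3 - <<'E'
from h import *
np.set_printoptions(precision=4,suppress=True)
c=read_camera("wrist");save(c,"w2.png");t=read_camera("top");s=read_camera("side")
for n,k in(("w",c),("t",t),("s",s)):
    print(n,[(np.round(d["uv"],1),round(d["conf"],2),onz(k,d["uv"],0)[:2]) for d in mark_of("coil",k)[:3]])
m=masks_of("coil",c)
for d in m: print(d["bbox"],d["conf"],cv2.minAreaRect(np.argwhere(d["mask"])[:,::-1].astype(np.float32)))
d=mark_of("coil",c)[0];u,v=map(int,d["uv"])
x0,y0=max(u-60,0),max(v-50,0)
cv2.imwrite("pics/crop.png",cv2.resize(c["img"][y0:y0+90,x0:x0+120,::-1],None,fx=6,fy=6,interpolation=cv2.INTER_CUBIC));print(x0,y0)
E
```

```text
time: 3.15
eef_pos: [0.529, 0.0919, 0.309]
tool_rot: [0.002, 0.221, 0.975, 0.0]
wrist_force: [-0.5, -0.3, 0.5]
grip_width: 0.0942
finger_force: 0.0
time: 3.35
eef_pos: [0.5246, 0.0937, 0.3092]
tool_rot: [-0.001, 0.22, 0.975, -0.0]
wrist_force: [0.2, 0.1, 0.3]
grip_width: 0.0938
finger_force: 0.0
w [(array([419.2, 202.1]), 0.65, array([0.5737, 0.1784])), (array([319.3, 195. ]), 0.56, array([0.5247, 0.0922]))]
t []
s [(array([293.9, 264.6]), 0.7, array([0.5795, 0.1906])), (array([330.9, 235. ]), 0.69, array([0.5161, 0.089 ]))]
[296.6, 179.3, 44.2, 43.8] 0.82 ((317.31707763671875, 198.64633178710938), (34.223087310791016, 40.997859954833984), 77.90524291992188)
[403.5, 184.7, 53.6, 46.5] 0.57 ((427.75006103515625, 210.75001525878906), (38.890869140625, 42.42640686035156), 45.0)
359 152
```

View pics/crop.png

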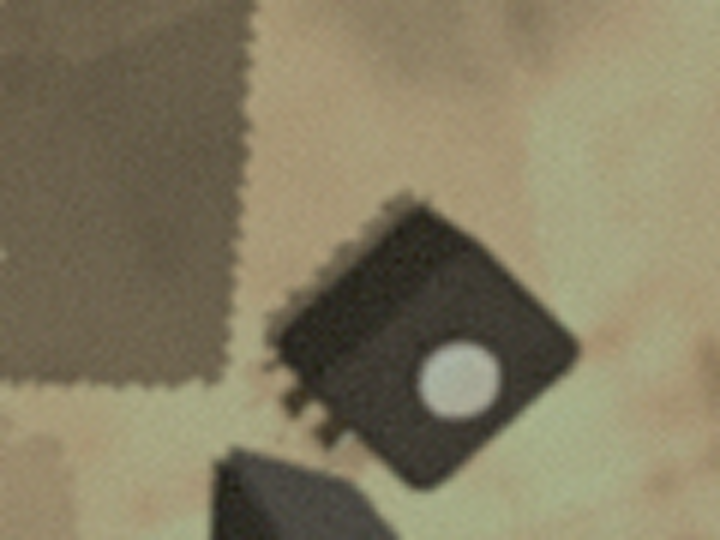

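That crop shows the left look-alike at (419,202). The one meant is at (319,195), so I'll crop that.

```bash
python3 - <<'E'
import cv2
i=cv2.imread("pics/w2.png")
cv2.imwrite("pics/crop2.png",cv2.resize(i[160:235,270:370],None,fx=8,fy=8,interpolation=cv2.INTER_CUBIC))
E
```

```text
(no output)
```

View pics/crop2.png

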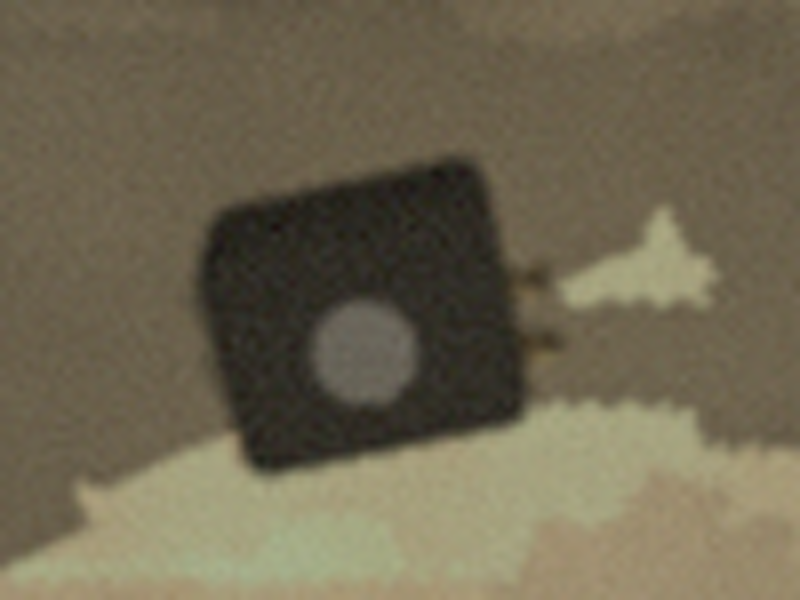

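The coil at (319,195) stands upright with its lug pins to the image right (crop (540,275) and (545,340)) and its stub at crop (365,350). It is the rightmost of the two, so it's the one meant. Next I'll fit its pose with the box model.

```bash
cat >> h.py <<'E'
from scipy.optimize import minimize
def box(x0,x1,y0,y1,z0,z1): return np.array([[x,y,z] for x in(x0,x1) for y in(y0,y1) for z in(z0,z1)])/1000
def place(P,p): # p=x,y,yaw,z
    c,s=np.cos(p[2]),np.sin(p[2]);return P@np.array([[c,s,0],[-s,c,0],[0,0,1]])+[p[0],p[1],p[3]]
def sil(c,boxes,p,S=4):
    m=np.zeros((400*S,640*S),np.uint8)
    for B in boxes:
        q=np.array([proj(c,x) for x in place(B,p)]);cv2.fillConvexPoly(m,cv2.convexHull(((q+.5)*S).astype(np.int32)),1)
    return cv2.resize(m.astype(np.float32),(640,400),interpolation=cv2.INTER_AREA)
def fit(obs,boxes,p0,fz=None):
    def cost(v):
        p=[v[0],v[1],v[2]/5,fz if fz is not None else v[3]]   # yaw scaled
        return sum((abs(sil(c,boxes,p)-m)).sum()/m.sum() for c,m in obs)
    v0=np.array([p0[0],p0[1],p0[2]*5]+([] if fz is not None else [p0[3]]))
    S=np.vstack([v0]+[v0+e for e in np.eye(len(v0))*np.array([.006,.006,.5,.006])[:len(v0)]])
    r=minimize(cost,v0,method="Nelder-Mead",options=dict(initial_simplex=S,xatol=1e-4,fatol=1e-4))
    v=r.x;return np.array([v[0],v[1],v[2]/5,fz if fz is not None else v[3]]),r.fun
COIL=[box(-14,14,-20,14,0,26),box(0,8,14,20,9,19)]
E
python3 - <<'E'
from h import *
np.set_printoptions(precision=4,suppress=True)
c=read_camera("wrist")
m=[d for d in masks_of("coil",c) if abs(d["bbox"][0]-297)<20][0]["mask"].astype(np.float32)
print(m.sum())
for fz in(0,None): print(fit([(c,m)],COIL,[.525,.093,-.25,0],fz))
# colour mask
g=c["img"].max(2);k=np.zeros((400,640),np.float32);k[172:226,290:345]=(g<75)[172:226,290:345];st=m>0
print(k.sum(),fit([(c,np.maximum(k,m))],COIL,[.525,.093,-.25,0],0))
p,_=fit([(c,m)],COIL,[.525,.093,-.25,0],0)
i=c["img"][:,:,::-1].copy();i=cv2.resize(i[160:235,270:370],None,fx=8,fy=8,interpolation=cv2.INTER_CUBIC)
for B in COIL:
    q=np.array([proj(c,x) for x in place(B,p)])
    for a in range(8):
        for b in range(a):
            if bin(a^b).count("1")==1: cv2.line(i,*[tuple(((q[j]-[270,160]+.5)*8).astype(int).tolist()) for j in(a,b)],(0,255,0),1)
cv2.imwrite("pics/fit.png",i)
E
```

```text
1344.0
(array([ 0.5239,  0.0925, -0.2472,  0.    ]), np.float64(0.0818917378783226))
(array([ 0.5257,  0.0913, -0.2495, -0.0073]), np.float64(0.0627790167927742))
1082.0 (array([ 0.524 ,  0.0921, -0.2264,  0.    ]), np.float64(0.08051470667123795))
```

View pics/fit.png

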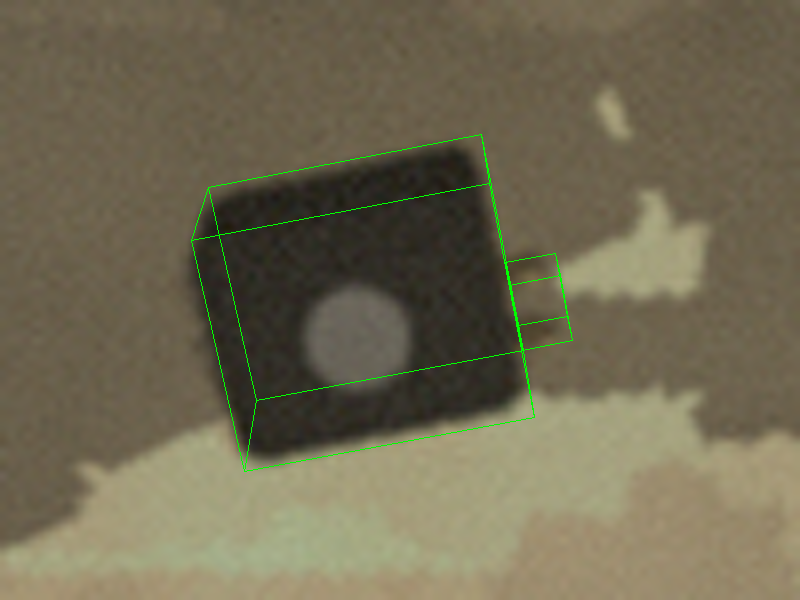

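```bash
python3 -m crank '[-0.3,-0.1,0,-5.6,-1,0,0,2.5,-5.6,-1,0,0,2.5,0,-1,0,0,0,0,-1,0,0,0,0,-1]' 15
python3 - <<'E'
from h import *
np.set_printoptions(precision=4,suppress=True)
c=read_camera("wrist");T=rot(read_state()["tool_rot"]);print(read_state()["eef_pos"],T)
D=[d for d in masks_of("coil",c)];print([(d["bbox"],d["conf"]) for d in D])
d=min(D,key=lambda d:np.hypot(*(np.array(d["bbox"][:2])+np.array(d["bbox"][2:])/2-proj(c,[.524,.092,.013]))))
m=d["mask"].astype(np.float32)
for fz in(0,None):
  p,e=fit([(c,m)],COIL,[.524,.092,-.25,0],fz);print(p,e)
  o=p[:2]+.0035*np.array([np.cos(p[2]),np.sin(p[2])]);print("need tool xy mm",1000*(T.T@np.r_[o-read_state()["eef_pos"][:2],0])[:2],"yaw err deg",np.degrees(p[2]+np.pi/2-np.arctan2(T[1,1],T[0,1])))
save(c,"w3.png")
E
```

```text
time: 4.35
eef_pos: [0.5272, 0.0915, 0.2596]
tool_rot: [-0.001, 0.124, 0.992, -0.0]
wrist_force: [-0.1, 0.1, 0.2]
grip_width: 0.0939
finger_force: 0.0
[0.5278 0.0915 0.2605] [[-0.9693  0.2458  0.0012]
 [ 0.2458  0.9693 -0.    ]
 [-0.0011  0.0003 -1.    ]]
[([295.2, 190.1, 51.0, 45.4], 0.74), ([418.7, 218.3, 59.8, 53.0], 0.58)]
[ 0.5238  0.0921 -0.2569  0.    ] 0.09638819098472595
need tool xy mm [ 0.7226 -0.5033] yaw err deg -0.4888338936565031
[ 0.5265  0.0913 -0.2416 -0.0095] 0.062342964112758636
need tool xy mm [-1.9798 -0.4997] yaw err deg 0.3912527376810749
```

```bash
python3 - <<'E'
from h import *
c=read_camera("wrist");s=read_camera("side")
f=lambda k:min(mark_of("coil",k),key=lambda d:np.hypot(*(np.array(d["uv"])-proj(k,[.524,.092,0]))))["uv"]
print(tri([(c,f(c)),(s,f(s))]))
E
python3 -m crank '[0,0,2.5,0,-1,0,0,2,0,-1,0,0,1.1,0,-1,0,0,0,0,-1,0,0,0,0,-1]' 15
python3 -m crank '[0,0,0,0,0.4,0,0,0,0,0.6,0,0,0,0,0.8,0,0,0,0,1,0,0,0,0,1]' 15
```

```text
(array([ 0.52630858,  0.09201914, -0.00815092]), [np.float64(0.00024347739372308923), np.float64(0.0002434773937231021)])
time: 5.15
eef_pos: [0.5277, 0.0915, 0.2042]
tool_rot: [0.0, 0.124, 0.992, 0.0]
wrist_force: [0.5, -0.6, -0.3]
grip_width: 0.0942
finger_force: 0.0
time: 5.65
eef_pos: [0.5274, 0.0914, 0.2039]
tool_rot: [0.0, 0.124, 0.992, 0.0]
wrist_force: [-0.2, 0.3, -0.1]
grip_width: 0.0571
finger_force: 0.0
```

```bash
python3 -m crank '[0,0,0,0,1,0,0,0,0,1,0,0,0,0,1,0,0,0,0,1,0,0,0,0,1]' 20
python3 -m crank '[0,0,-1,0,1,0,0,-3,0,1,0,0,-4,0,1,0,0,0,0,1,0,0,0,0,1]' 20
python3 - <<'E'
from h import *
np.set_printoptions(precision=4,suppress=True)
c=read_camera("wrist");save(c,"w4.png")
T=rot(read_state()["tool_rot"]);P=np.array(read_state()["eef_pos"])
D=masks_of("coil",c);print([(d["bbox"],d["conf"]) for d in D])
for d in D[:2]:
  p,e=fit([(c,d["mask"].astype(np.float32))],COIL,[P[0],P[1],-.25,P[2]-.203]);print(p,e,1000*T.T@(np.r_[p[:2],p[3]]-P))
print(mark_of("coil",c))
E
```

```text
time: 6.15
eef_pos: [0.5273, 0.0914, 0.2036]
tool_rot: [-0.0, 0.124, 0.992, -0.0]
wrist_force: [-0.0, -0.0, -0.3]
grip_width: 0.0389
finger_force: 20.0
time: 6.65
eef_pos: [0.5277, 0.0915, 0.285]
tool_rot: [0.001, 0.124, 0.992, 0.0]
wrist_force: [-0.3, 0.3, -1.4]
grip_width: 0.0388
finger_force: 20.0
[([405.1, 205.9, 60.7, 55.7], 0.84), ([285.8, 214.3, 65.6, 59.5], 0.77)]
[ 0.5802  0.1846 -0.9973 -0.0036] 0.3503141701221466 [-29.0257 103.4941 286.9834]
[ 0.5299  0.09   -0.2541  0.0689] 0.057261284440755844 [ -3.4739  -0.6467 214.5271]
[{'uv': [426.0, 228.5], 'conf': 0.97}, {'uv': [321.0, 233.0], 'conf': 0.55}]
```

View pics/w4.png

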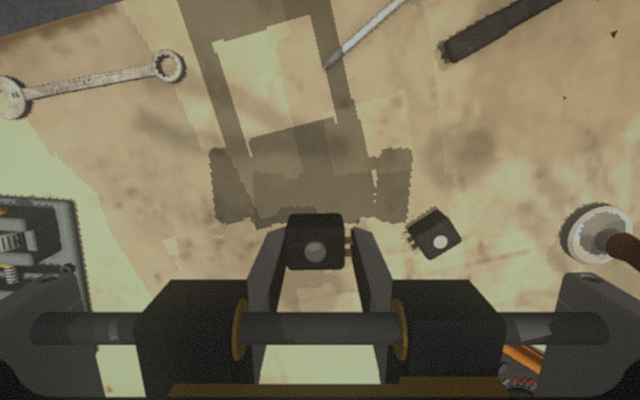

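The coil is held upright between the fingers around (315,240), with the lug on the right. The vise shows at the left edge. Next I'll move to view it.

```bash
python3 -m crank '[-2.1,-3.9,-1,0,1,-2.1,-3.9,-1,0,1,-2.1,-3.9,-1,0,1,-2.1,-3.9,-1,0,1,0,0,0,0,1]' 20
python3 -m crank '[0,0,0,0,1,0,0,0,0,1]' 20
cat > v.py <<'E'
from h import *
np.set_printoptions(precision=4,suppress=True)
Z=dict(vise=0,bay=.026,wheel_top=.047,jaw=.026,thumbwheel=.031)
def look(names=("wrist",)):
  for n in names:
    c=read_camera(n)
    for th in Z: print(n,th,[(np.round(d["uv"],1),round(d["conf"],2),onz(c,d["uv"],Z[th])[:2]) for d in mark_of(th,c)[:2]])
  return c
E
python3 - <<'E'
from v import *
c=look(("top","side","wrist"));save(c,"w5.png");print(read_state()["eef_pos"])
E
```

```text
time: 7.3
eef_pos: [0.5716, -0.0854, 0.3239]
tool_rot: [0.001, 0.127, 0.992, -0.001]
wrist_force: [-0.8, 1.1, -0.4]
grip_width: 0.039
finger_force: 20.0
time: 7.5
eef_pos: [0.5696, -0.0795, 0.3217]
tool_rot: [-0.002, 0.124, 0.992, 0.001]
wrist_force: [-0.1, 0.1, -1.3]
grip_width: 0.0384
finger_force: 20.0
top vise [(array([387.4, 215. ]), 0.9, array([ 0.5384, -0.1856])), (array([391. , 199.3]), 0.2, array([ 0.584 , -0.1975]))]
top bay [(array([386.4, 203.9]), 0.65, array([ 0.5669, -0.1803]))]
top wheel_top [(array([381.6, 233.4]), 0.91, array([ 0.4815, -0.1615]))]
top jaw [(array([386.1, 212.9]), 0.57, array([ 0.5412, -0.1786]))]
top thumbwheel [(array([357.3, 196.6]), 0.54, array([ 0.588, -0.098])), (array([383.6, 232.9]), 0.49, array([ 0.4842, -0.1691]))]
side vise [(array([333.6, 170.9]), 0.74, array([ 0.5398, -0.1936]))]
side bay [(array([325.3, 162.3]), 0.8, array([ 0.5641, -0.1937]))]
side wheel_top [(array([350.7, 160.7]), 0.61, array([ 0.492 , -0.1748]))]
side jaw [(array([331.6, 163. ]), 0.46, array([ 0.546 , -0.1922]))]
side thumbwheel [(array([353.3, 164.8]), 0.38, array([ 0.4844, -0.1816]))]
wrist vise [(array([211. , 187.5]), 0.87, array([ 0.5403, -0.1886]))]
wrist bay [(array([202.5, 220.3]), 0.58, array([ 0.5652, -0.1968]))]
wrist wheel_top [(array([194.1, 133.4]), 0.93, array([ 0.486 , -0.1669]))]
wrist jaw [(array([205. , 196.8]), 0.94, array([ 0.5434, -0.1863]))]
wrist thumbwheel [(array([202.7, 129.6]), 0.73, array([ 0.4843, -0.165 ]))]
[ 0.5704 -0.0805  0.3237]
```

View pics/w5.png

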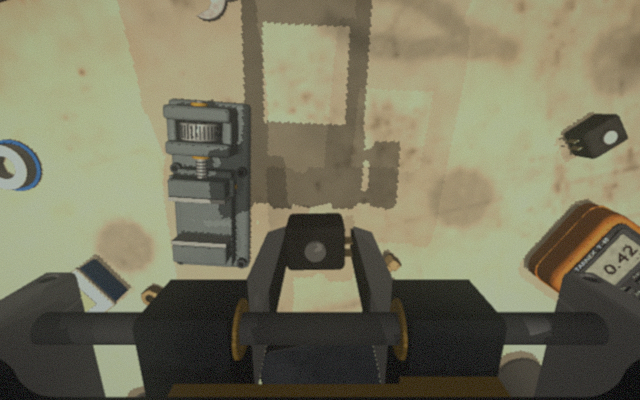

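Wheel at (200,131), sliding jaw edge around row 195, fixed jaw face around row 235, foot from (165,100) to (250,265), all free of the gripper. I'll fit the vise pose with a silhouette and overlay the result.

```bash
cat >> h.py <<'E'
VISE=[box(-85,85,-38,38,0,10),box(-80,-38,-28,28,0,41),box(40,62,-25,25,0,46),box(-38,62,-25,25,0,26)]
def draw(i,c,P,o,s,col=(0,255,0)):
    q=((np.array([proj(c,x) for x in P])-o+.5)*s).astype(int);cv2.polylines(i,[q.reshape(-1,1,2)],True,col,1)
E
python3 - <<'E'
from v import *
T=rot(read_state()["tool_rot"]);P=np.array(read_state()["eef_pos"])
c=read_camera("wrist")
m=masks_of("vise",c)[0];print(m["bbox"],m["conf"],m["mask"].sum(),cv2.minAreaRect(np.argwhere(m["mask"])[:,::-1].astype(np.float32)))
p,e=fit([(c,m["mask"].astype(np.float32))],VISE,[.541,-.188,-.26,0],0);print(p,e)
p2,e2=fit([(c,m["mask"].astype(np.float32))],VISE,[.541,-.188,-.26,0]);print(p2,e2)
for n,v in(("bay",[.026,0,.026]),("wheel_top",[-.059,0,.047]),("jaw0",[-.004,0,.026])): w=place(np.array([v]),p)[0];print(n,w,proj(c,w))
h=[d for d in masks_of("coil",c)];print([(d["bbox"],d["conf"]) for d in h])
for d in h:
  if 270<d["bbox"][0]<300:
    r,e=fit([(c,d["mask"].astype(np.float32))],COIL,[P[0],P[1],-.25,P[2]-.2036],P[2]-.2036);print("held",r,e,1000*T.T@(np.r_[r[:2],r[3]]-P),"tool yaw",np.degrees(np.arctan2(T[1,1],T[0,1]))-90)
o=np.array([150,90]);s=3.4
i=cv2.resize(c["img"][90:266,150:270,::-1],None,fx=s,fy=s,interpolation=cv2.INTER_CUBIC)
R_=lambda x0,x1,y,z:place(np.array([[x0,-y,z],[x1,-y,z],[x1,y,z],[x0,y,z]])/1000,p)
for a in((-85,85,38,0),(-80,-38,28,41),(40,40,25,46),(40,40,25,26)): draw(i,c,R_(*a),o,s)
for js in(2,6,10): draw(i,c,R_(-4+js,-4+js,25,46),o,s,(0,0,255))
j=[d for d in masks_of("jaw",c)];print([(d["bbox"],d["conf"]) for d in j[:2]])
cv2.imwrite("pics/vfit.png",i)
E
```

```text
[163.0, 98.3, 89.3, 170.0] 0.7 13072 ((206.28482055664062, 182.94888305664062), (88.05459594726562, 167.47235107421875), 0.5617052912712097)
[ 0.5407 -0.1862 -0.3169  0.    ] 0.049925412982702255
[ 0.5412 -0.1876 -0.3218 -0.0049] 0.03199108690023422
bay [ 0.5654 -0.1943  0.026 ] [205.1995 220.032 ]
wheel_top [ 0.4847 -0.1678  0.047 ] [192.6619 132.1909]
jaw0 [ 0.5369 -0.185   0.026 ] [204.1442 190.0939]
[([562.0, 113.6, 67.8, 44.0], 0.66), ([284.7, 212.5, 65.9, 60.4], 0.62)]
held [ 0.5671 -0.0801 -0.2408  0.1201] 0.11302527040243149 [  3.372   -0.4391 203.5998] tool yaw -14.235038752581175
[([169.7, 159.9, 66.6, 42.8], 0.89)]
```

View pics/vfit.png

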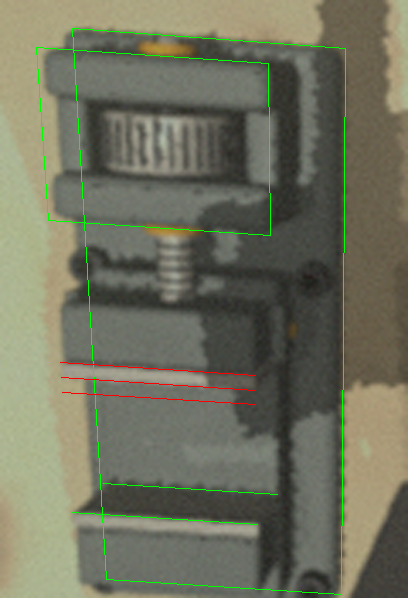

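The green lines lie on the foot, the housing and the fixed jaw edge (75,513)–(262,524). The sliding jaw's face is near the 6 mm line, so the gap is about 38 mm. I'll move over the bay now.

```bash
python3 -m crank '[0,0,0,4,1,-1.04,-3.67,0,0,1,-1.04,-3.67,0,0,1,-1.04,-3.67,0,0,1,0,0,0,0,1]' 20
python3 -m crank '[0,0,2.5,0,1,0,0,2.0,0,1,0,0,0,0,1,0,0,0,0,1]' 20
python3 - <<'E'
from v import *
V=np.array([.5407,-.1862,-.317,0])
w=read_camera("wrist");s=read_camera("side");t=read_camera("top")
S=read_state();P=np.array(S["eef_pos"]);T=rot(S["tool_rot"])
Rv=rot([np.cos(V[2]/2),0,0,np.sin(V[2]/2)])
print("tool in vise mm",1000*Rv.T@(P-np.r_[V[:2],0]),"yaw err",np.degrees(np.arctan2(T[1,1],T[0,1]))-90-np.degrees(V[2]))
for n,k in(("w",w),("s",s),("t",t)):
  for th in("bay","jaw","wheel_top","vise"):
    print(n,th,[(np.round(d["uv"],1),round(d["conf"],2),1000*Rv.T@(onz(k,d["uv"],Z[th])-np.r_[V[:2],0])) for d in mark_of(th,k)[:1]])
g=lambda th,k:mark_of(th,k)[0]["uv"]
for th in("wheel_top","bay"):
  try: print(th,tri([(w,g(th,w)),(s,g(th,s))]))
  except IndexError: print(th,"miss")
save(w,"w6.png")
for d in masks_of("vise",w)[:1]: print(fit([(w,d["mask"].astype(np.float32))],VISE,V,0))
for d in masks_of("coil",w): print(d["bbox"],d["conf"])
E
```

```text
time: 9.1
eef_pos: [0.5654, -0.199, 0.324]
tool_rot: [0.001, 0.161, 0.987, -0.001]
wrist_force: [0.7, 0.2, -0.8]
grip_width: 0.0393
finger_force: 20.0
time: 9.5
eef_pos: [0.5656, -0.1942, 0.2785]
tool_rot: [-0.0, 0.158, 0.987, 0.0]
wrist_force: [-0.0, 0.4, -0.3]
grip_width: 0.0386
finger_force: 20.0
tool in vise mm [ 27.0279  -0.0627 280.2473] yaw err -0.03635021190563492
w bay [(array([322.4, 184.8]), 0.71, array([ 3.0994,  1.5894, 26.    ]))]
w jaw [(array([323.9, 187.5]), 0.85, array([ 5.2822,  2.7739, 26.    ]))]
w wheel_top [(array([318.3, 100.1]), 0.92, array([-59.6305,  -1.4905,  47.    ]))]
w vise [(array([320.5, 173.6]), 0.88, array([-0.5684,  0.2124,  0.    ]))]
s bay [(array([323.5, 165. ]), 0.62, array([22.4372, 16.5598, 26.    ]))]
s jaw [(array([332.5, 165.1]), 0.69, array([-0.3583,  5.8513, 26.    ]))]
s wheel_top [(array([352.2, 159.3]), 0.55, array([-50.5579, -13.6642,  47.    ]))]
s vise [(array([334.7, 173.9]), 0.71, array([-8.2783,  6.7582,  0.    ]))]
t bay [(array([388.6, 205.1]), 0.6, array([21.5843,  6.8677, 26.    ]))]
t jaw [(array([387.2, 213.2]), 0.61, array([-1.8089,  4.1562, 26.    ]))]
t wheel_top []
t vise [(array([385.5, 215.8]), 0.74, array([-6.2405,  4.3799,  0.    ]))]
wheel_top (array([ 0.4859, -0.169 ,  0.0548]), [np.float64(0.0020529978715911473), np.float64(0.002052997871591258)])
bay (array([ 0.5574, -0.1864,  0.0184]), [np.float64(0.011186544595204437), np.float64(0.011186544595204488)])
(array([ 0.5398, -0.1853, -0.3164,  0.    ]), np.float64(0.3163728713989258))
[284.7, 212.5, 67.4, 59.3] 0.86
```

```bash
python3 -m crank '[0.05,0,1.5,0,1,0,0,1.5,0,1,0,0,0.9,0,1,0,0,0,0,1,0,0,0,0,1]' 20
python3 -m crank '[0,0,0.3,0,1,0,0,0.2,0,1,0,0,0.1,0,1,0,0,0,0,1,0,0,0,0,1]' 20
```

```text
time: 11.05
eef_pos: [0.565, -0.1945, 0.2388]
tool_rot: [-0.001, 0.158, 0.987, 0.0]
wrist_force: [0.4, 0.1, -1.2]
grip_width: 0.0385
finger_force: 20.0
time: 11.55
eef_pos: [0.5652, -0.1946, 0.2338]
tool_rot: [0.0, 0.158, 0.987, -0.0]
wrist_force: [-0.2, -0.0, -2.0]
grip_width: 0.0388
finger_force: 20.0
```

```bash
python3 -m crank '[0,0,0.15,0,1,0,0,0.1,0,1,0,0,0,0,1,0,0,0,0,1]' 20
python3 -m crank '[0,0,0.1,0,1,0,0,0,0,1,0,0,0,0,1]' 20
python3 -m crank '[0,0,0.05,0,1,0,0,0,0,1,0,0,0,0,1]' 20
```

```text
time: 11.95
eef_pos: [0.5651, -0.1946, 0.231]
tool_rot: [-0.0, 0.158, 0.987, 0.0]
wrist_force: [0.9, 0.4, -2.0]
grip_width: 0.0389
finger_force: 20.0
time: 12.25
eef_pos: [0.5652, -0.1946, 0.2301]
tool_rot: [-0.0, 0.158, 0.987, -0.0]
wrist_force: [-0.9, 0.1, -0.7]
grip_width: 0.0388
finger_force: 20.0
time: 12.55
eef_pos: [0.5652, -0.1946, 0.2297]
tool_rot: [0.0, 0.158, 0.987, -0.0]
wrist_force: [0.1, 1.4, -1.3]
grip_width: 0.0386
finger_force: 20.0
```

Contact was expected at about 0.2296; I'll creep on until the force shows.

```bash
python3 -m crank '[0,0,0.05,0,1,0,0,0,0,1,0,0,0,0,1]' 20
python3 -m crank '[0,0,0.05,0,1,0,0,0,0,1,0,0,0,0,1]' 20
```

```text
time: 12.85
eef_pos: [0.5652, -0.1946, 0.2296]
tool_rot: [0.0, 0.158, 0.987, -0.0]
wrist_force: [-2.4, 0.8, 3.6]
grip_width: 0.0386
finger_force: 20.0
time: 13.15
eef_pos: [0.5652, -0.1946, 0.2296]
tool_rot: [-0.0, 0.158, 0.987, -0.0]
wrist_force: [-2.3, 0.8, 7.5]
grip_width: 0.0391
finger_force: 20.0
```

```bash
python3 -m crank '[0,0,-0.05,0,1,0,0,0,0,0.1,0,0,0,0,-0.1,0,0,0,0,-0.3,0,0,0,0,-0.3]' 20
python3 -m crank '[0,0,-1,0,-0.3,0,0,-2,0,-0.3,0,0,-3,0,-0.3,0,0,-3,0,-0.3,0,0,0,0,-0.3]' 20
python3 - <<'E'
from v import *
V=np.array([.5405,-.186,-.317,0]);Rv=rot([np.cos(V[2]/2),0,0,np.sin(V[2]/2)])
w=read_camera("wrist");save(w,"w7.png")
for d in masks_of("coil",w):
  print(d["bbox"],d["conf"])
  if d["bbox"][0]>250 and d["bbox"][0]<350:
    r,e=fit([(w,d["mask"].astype(np.float32))],COIL,[.561,-.193,-.31,.026],.026);print(r,e,1000*Rv.T@(np.r_[r[:2],0]-np.r_[V[:2],0]),np.degrees(r[2]-V[2]))
for th in("bay","jaw","wheel_top","vise","thumbwheel"):
    print(th,[(np.round(d["uv"],1),round(d["conf"],2),1000*Rv.T@(onz(w,d["uv"],Z[th])-np.r_[V[:2],0])) for d in mark_of(th,w)[:1]])
P=np.array(read_state()["eef_pos"]);print("tool in vise",1000*Rv.T@(P-np.r_[V[:2],0]))
E
```

```text
time: 13.65
eef_pos: [0.5652, -0.1946, 0.2289]
tool_rot: [-0.0, 0.158, 0.987, 0.0]
wrist_force: [0.0, -0.0, 0.4]
grip_width: 0.0604
finger_force: 0.0
time: 14.15
eef_pos: [0.5671, -0.1955, 0.3253]
tool_rot: [0.005, 0.158, 0.987, -0.002]
wrist_force: [0.2, -0.3, 0.7]
grip_width: 0.0606
finger_force: 0.0
[289.1, 125.8, 68.9, 46.4] 0.67
[ 0.5291 -0.1851  0.1219  0.026 ] 0.45028185844421387 [-11.1399  -2.7478   0.    ] 25.149184547775583
[301.3, 173.7, 38.6, 38.2] 0.66
[ 0.5614 -0.194  -0.2961  0.026 ] 0.1811416745185852 [22.3764 -1.0867  0.    ] 1.195951959449668
bay []
jaw [(array([324.6, 167.4]), 0.83, array([ 3.463,  2.507, 26.   ]))]
wheel_top [(array([321. ,  97.8]), 0.7, array([-57.3353,  -0.9524,  47.    ]))]
vise [(array([322.3, 157.7]), 0.57, array([-1.3457,  0.5741,  0.    ]))]
thumbwheel [(array([324.9,  96.8]), 0.61, array([-58.548 ,   2.4331,  31.    ]))]
tool in vise [ 25.4868  -0.4079 317.3018]
```

The coil stands free in the bay. Next: close the fingers and go over the wheel, offset to +y.

```bash
python3 -m crank '[4.25,0.3,0,0,1,4.25,0.4,0,0,1,0,0.3,2,0,1,0,0,2,0,1,0,0,0,0,1]' 20
python3 -m crank '[0,0,1,0,1,0,0,0.6,0,1,0,0,0,0,1,0,0,0,0,1]' 20
cat > s.py <<'E'
from v import *
V=np.array([.5405,-.186,-.317,0]);Rv=rot([np.cos(V[2]/2),0,0,np.sin(V[2]/2)])
S=read_state();print("tool in vise",1000*Rv.T@(np.array(S["eef_pos"])-np.r_[V[:2],0]),"F vise",Rv.T@S["wrist_force"],S["grip_width"])
E
python3 s.py
```

```text
time: 15.0
eef_pos: [0.4857, -0.1575, 0.2758]
tool_rot: [-0.004, 0.158, 0.987, 0.001]
wrist_force: [-0.8, 0.7, 0.0]
grip_width: 0.0244
finger_force: 0.0
time: 15.4
eef_pos: [0.4878, -0.1587, 0.2633]
tool_rot: [0.0, 0.158, 0.987, -0.0]
wrist_force: [-0.8, 0.4, -0.3]
grip_width: 0.0004
finger_force: 0.0
tool in vise [-58.5607   9.53   263.2913] F vise [-0.8996  0.1387 -0.3292] 0.0003713490100777392
```

```bash
python3 -m crank '[0,0,0.9,0,1,0,0,0.5,0,1,0,0,0,0,1,0,0,0,0,1]' 20
python3 -m crank '[0,0,0.1,0,1,0,0,0,0,1,0,0,0,0,1]'
python3 -m crank '[0,0,0.1,0,1,0,0,0,0,1,0,0,0,0,1]'
python3 s.py
```

```text
time: 15.8
eef_pos: [0.4874, -0.1585, 0.2488]
tool_rot: [-0.0, 0.158, 0.987, 0.0]
wrist_force: [-0.3, 1.2, 0.0]
grip_width: 0.0006
finger_force: 0.0
time: 16.1
eef_pos: [0.4876, -0.1586, 0.2483]
tool_rot: [0.0, 0.158, 0.987, -0.0]
wrist_force: [-0.8, 0.5, 0.1]
grip_width: 0.0005
finger_force: 0.0
time: 16.4
eef_pos: [0.4875, -0.1585, 0.2471]
tool_rot: [-0.0, 0.158, 0.987, 0.0]
wrist_force: [0.6, -0.6, -0.2]
grip_width: 0.0004
finger_force: 0.0
tool in vise [-58.8997   9.5942 247.1378] F vise [ 0.7983 -0.4096 -0.1794] 0.0004084448300460569
```

```bash
python3 -m crank '[0,0,0.05,0,1,0,0,0,0,1]'
python3 -m crank '[0,0,0.05,0,1,0,0,0,0,1]'
python3 -m crank '[0,0,0.05,0,1,0,0,0,0,1]'
```

```text
time: 16.6
eef_pos: [0.4875, -0.1585, 0.2466]
tool_rot: [-0.0, 0.158, 0.987, 0.0]
wrist_force: [-1.0, -0.9, -1.0]
grip_width: 0.0
finger_force: 0.0
time: 16.8
eef_pos: [0.4876, -0.1586, 0.2463]
tool_rot: [0.0, 0.158, 0.987, -0.0]
wrist_force: [-0.5, -0.8, 0.3]
grip_width: 0.0006
finger_force: 0.3
time: 17.0
eef_pos: [0.4876, -0.1586, 0.246]
tool_rot: [0.0, 0.158, 0.987, -0.0]
wrist_force: [-0.8, 0.5, 3.0]
grip_width: 0.0007
finger_force: 1.6
```

```bash
python3 -m crank '[0,0,0.02,0,1,0,-0.3,0,0,1,0,-0.3,0,0,1]'
python3 -m crank '[0,-0.3,0,0,1,0,-0.3,0,0,1]'
python3 s.py
```

```text
time: 17.3
eef_pos: [0.4862, -0.1636, 0.2468]
tool_rot: [0.0, 0.159, 0.987, 0.001]
wrist_force: [-2.8, 5.0, 13.2]
grip_width: 0.0005
finger_force: 6.7
time: 17.5
eef_pos: [0.4841, -0.1698, 0.2467]
tool_rot: [0.0, 0.158, 0.987, 0.0]
wrist_force: [-1.4, 2.2, 7.5]
grip_width: 0.0003
finger_force: 4.1
tool in vise [-58.6278  -2.1956 246.7349] F vise [-2.0195  1.6714  7.5243] 0.0002727470511024654
```

```bash
python3 -m crank '[0,-0.3,0,0,1,0,-0.3,0,0,1]'
python3 -m crank '[0,-0.2,0,0,1,0,0,0,0,1]'
python3 s.py
```

```text
time: 17.7
eef_pos: [0.482, -0.1757, 0.2456]
tool_rot: [0.0, 0.158, 0.987, -0.0]
wrist_force: [-1.2, -0.6, -0.4]
grip_width: 0.0004
finger_force: 0.0
time: 17.9
eef_pos: [0.481, -0.1777, 0.245]
tool_rot: [-0.0, 0.159, 0.987, 0.0]
wrist_force: [-0.6, -0.2, 0.1]
grip_width: 0.0007
finger_force: 0.0
tool in vise [-59.0792 -10.6394 244.9744] F vise [-0.4785 -0.3643  0.1197] 0.0007171374367739858
```

```bash
python3 -m crank '[0,0,-0.5,0,1,0,1.9,0,0,1,0,0,0.3,0,1,0,0,0,0,1]'
python3 s.py
python3 -m crank '[0,0,0.03,0,1,0,0,0,0,1]'
python3 -m crank '[0,0,0.03,0,1,0,0,0,0,1]'
```

```text
time: 18.3
eef_pos: [0.487, -0.1593, 0.247]
tool_rot: [-0.0, 0.158, 0.987, -0.0]
wrist_force: [0.8, 0.6, -0.6]
grip_width: 0.0005
finger_force: 0.0
tool in vise [-59.1534   8.7378 247.0157] F vise [ 0.5519  0.778  -0.6021] 0.00045868334893094955
time: 18.5
eef_pos: [0.4871, -0.1599, 0.247]
tool_rot: [-0.0, 0.159, 0.987, -0.0]
wrist_force: [1.3, 0.1, 0.8]
grip_width: 0.0003
finger_force: 0.0
time: 18.7
eef_pos: [0.4872, -0.1597, 0.2468]
tool_rot: [0.0, 0.159, 0.987, -0.0]
wrist_force: [-0.1, 0.3, 0.7]
grip_width: 0.0004
finger_force: 0.0
```

```bash
python3 -m crank '[0,0,0.05,0,1,0,0,0,0,1]'
python3 -m crank '[0,-0.25,0.02,0,1,0,0,0,0,1]'
python3 -m crank '[0,-0.25,0,0,1,0,0,0,0,1]'; python3 s.py
```

```text
time: 18.9
eef_pos: [0.4872, -0.1595, 0.2463]
tool_rot: [-0.0, 0.158, 0.987, -0.0]
wrist_force: [0.7, 0.1, 0.3]
grip_width: 0.0007
finger_force: 0.0
time: 19.1
eef_pos: [0.4865, -0.1619, 0.2463]
tool_rot: [0.0, 0.159, 0.987, 0.0]
wrist_force: [0.3, 1.8, 1.2]
grip_width: 0.0005
finger_force: 0.7
time: 19.3
eef_pos: [0.4857, -0.1644, 0.2465]
tool_rot: [0.0, 0.158, 0.987, 0.0]
wrist_force: [-0.2, 1.6, 3.1]
grip_width: 0.0007
finger_force: 1.6
tool in vise [-58.8177   3.4767 246.4548] F vise [-0.7245  1.4567  3.1358] 0.000723716596296584
```

```bash
python3 -m crank '[0,-0.25,0.02,0,1,0,-0.25,0.02,0,1]'
python3 -m crank '[0,-0.25,0.03,0,1,0,-0.2,0.03,0,1]';python3 s.py
python3 -m crank '[0,-0.2,0.05,0,1,0,-0.1,0,0,1]';python3 s.py
```

```text
time: 19.5
eef_pos: [0.4842, -0.1691, 0.2461]
tool_rot: [0.0, 0.158, 0.987, -0.0]
wrist_force: [-1.7, 1.4, 4.9]
grip_width: 0.0005
finger_force: 2.5
time: 19.7
eef_pos: [0.4827, -0.1736, 0.2452]
tool_rot: [0.0, 0.158, 0.987, -0.0]
wrist_force: [-0.4, 1.1, 2.2]
grip_width: 0.0002
finger_force: 1.0
tool in vise [-58.821   -6.2631 245.1989] F vise [-0.7034  0.9747  2.19  ] 0.0001736759418984389
time: 19.9
eef_pos: [0.4816, -0.1765, 0.2443]
tool_rot: [-0.0, 0.158, 0.987, -0.0]
wrist_force: [-0.5, 0.9, 0.2]
grip_width: 0.0007
finger_force: 0.0
tool in vise [-58.9196  -9.2944 244.2657] F vise [-0.7551  0.6626  0.1547] 0.0007215751436084512
```

```bash
python3 -m crank '[0,0,-0.5,0,1,0,1.6,0,0,1,0,0,0.25,0,1,0,0,0,0,1]'
python3 -m crank '[0,-0.2,0.05,0,1,0,0,0,0,1]';python3 s.py
python3 -m crank '[0,-0.2,0.02,0,1,0,0,0,0,1]'
```

```text
time: 20.3
eef_pos: [0.4865, -0.1608, 0.2467]
tool_rot: [-0.0, 0.158, 0.987, -0.0]
wrist_force: [0.1, 0.6, -0.2]
grip_width: 0.0003
finger_force: 0.0
time: 20.5
eef_pos: [0.4859, -0.1633, 0.2465]
tool_rot: [-0.0, 0.159, 0.987, -0.0]
wrist_force: [0.3, -1.0, 0.3]
grip_width: 0.0005
finger_force: 0.0
tool in vise [-58.9158   4.5765 246.5147] F vise [ 0.5492 -0.8202  0.3176] 0.0004996023467713195
time: 20.7
eef_pos: [0.4854, -0.1651, 0.2464]
tool_rot: [-0.0, 0.159, 0.987, -0.0]
wrist_force: [0.7, 0.1, 0.6]
grip_width: 0.0007
finger_force: 0.0
```

```bash
python3 -m crank '[0,0.4,0.05,0,1,0,0,0.05,0,1,0,0,0,0,1]'
python3 -m crank '[0,-0.1,0.05,0,1,0,0,0,0,1]'
python3 -m crank '[0,-0.1,0.05,0,1,0,0,0,0,1]';python3 s.py
```

```text
time: 21.0
eef_pos: [0.4868, -0.1607, 0.2454]
tool_rot: [-0.0, 0.158, 0.987, 0.0]
wrist_force: [-0.8, -0.1, -0.3]
grip_width: 0.0008
finger_force: 0.1
time: 21.2
eef_pos: [0.4866, -0.1616, 0.2453]
tool_rot: [0.0, 0.158, 0.987, 0.0]
wrist_force: [-0.7, 2.1, 3.7]
grip_width: 0.0006
finger_force: 1.9
time: 21.4
eef_pos: [0.4864, -0.1626, 0.2454]
tool_rot: [0.0, 0.158, 0.987, 0.0]
wrist_force: [-1.3, 3.4, 7.9]
grip_width: 0.0006
finger_force: 3.9
tool in vise [-58.7222   5.3277 245.3645] F vise [-2.274   2.8652  7.9336] 0.0006056691314927243
```

```bash
python3 -m crank '[0,-0.25,-0.04,0,1,0,-0.25,0,0,1]';python3 s.py
python3 -m crank '[0,-0.25,0,0,1,0,-0.25,0.02,0,1]';python3 s.py
python3 -m crank '[0,-0.2,0.03,0,1,0,-0.2,0.04,0,1]';python3 s.py
```

```text
time: 21.6
eef_pos: [0.4847, -0.1675, 0.2455]
tool_rot: [0.0, 0.158, 0.987, -0.0]
wrist_force: [-1.5, 2.6, 4.7]
grip_width: 0.0004
finger_force: 2.6
tool in vise [-58.7862   0.1709 245.5178] F vise [-2.2081  2.0244  4.7112] 0.00043498072792354914
time: 21.8
eef_pos: [0.4831, -0.1725, 0.2449]
tool_rot: [0.0, 0.158, 0.987, -0.0]
wrist_force: [1.0, 0.7, 2.6]
grip_width: 0.0007
finger_force: 1.0
tool in vise [-58.7947  -5.0656 244.9259] F vise [0.763  0.9552 2.637 ] 0.0006692424652682794
time: 22.0
eef_pos: [0.4816, -0.1764, 0.2436]
tool_rot: [-0.0, 0.158, 0.987, -0.0]
wrist_force: [0.2, 0.3, 0.3]
grip_width: 0.0006
finger_force: 0.0
tool in vise [-58.973   -9.296  243.5704] F vise [0.1414 0.3407 0.2937] 0.0006021180359013509
```

```bash
python3 -m crank '[0,0,-0.5,0,1,0,1.6,0,0,1,0,0,0.25,0,1,0,0,0,0,1]'
python3 -m crank '[0,0,0.05,0,1,0,0,0,0,1]';python3 s.py
python3 -m crank '[0,-0.05,0.05,0,1,0,0,0,0,1]';python3 s.py
```

```text
time: 22.4
eef_pos: [0.4865, -0.1608, 0.246]
tool_rot: [-0.0, 0.158, 0.987, -0.0]
wrist_force: [-0.6, -1.3, -0.1]
grip_width: 0.0005
finger_force: 0.0
time: 22.6
eef_pos: [0.4866, -0.1612, 0.2458]
tool_rot: [-0.0, 0.159, 0.987, -0.0]
wrist_force: [-0.4, -0.1, 0.1]
grip_width: 0.0
finger_force: 0.0
tool in vise [-58.9366   6.7659 245.7929] F vise [-0.3305 -0.1878  0.1443] 1.3067785624552787e-05
time: 22.8
eef_pos: [0.4865, -0.1616, 0.2454]
tool_rot: [-0.0, 0.159, 0.987, -0.0]
wrist_force: [-0.9, -0.5, -0.2]
grip_width: 0.0002
finger_force: 0.0
tool in vise [-58.8722   6.3605 245.4053] F vise [-0.6639 -0.723  -0.2104] 0.0002037855705737143
```

```bash
python3 -m crank '[0,0,0.05,0,1,0,0,0,0,1]'
python3 -m crank '[0,-0.05,0.04,0,1,0,0,0,0,1]'
python3 -m crank '[0,-0.05,0.04,0,1,0,0,0,0,1]';python3 s.py
```

```text
time: 23.0
eef_pos: [0.4866, -0.1616, 0.2452]
tool_rot: [0.0, 0.158, 0.987, -0.0]
wrist_force: [-1.4, -0.9, 1.9]
grip_width: 0.0008
finger_force: 0.8
time: 23.2
eef_pos: [0.4866, -0.1618, 0.2451]
tool_rot: [0.0, 0.158, 0.987, 0.0]
wrist_force: [-0.0, 1.3, 4.9]
grip_width: 0.0004
finger_force: 2.4
time: 23.4
eef_pos: [0.4866, -0.162, 0.2449]
tool_rot: [0.0, 0.158, 0.987, 0.001]
wrist_force: [-1.5, 3.1, 8.2]
grip_width: 0.0005
finger_force: 3.8
tool in vise [-58.7524   6.0275 244.9317] F vise [-2.3756  2.4564  8.1589] 0.0005406204275953661
```

```bash
python3 -m crank '[0,-0.25,-0.04,0,1,0,-0.25,0,0,1]';python3 s.py
python3 -m crank '[0,-0.25,0,0,1,0,-0.25,0.02,0,1]';python3 s.py
python3 -m crank '[0,-0.2,0.02,0,1,0,-0.1,0.02,0,1]';python3 s.py
```

```text
time: 23.6
eef_pos: [0.485, -0.1667, 0.2453]
tool_rot: [0.0, 0.158, 0.987, 0.001]
wrist_force: [-0.3, 3.3, 7.6]
grip_width: 0.0004
finger_force: 3.5
tool in vise [-58.7479   1.0632 245.3286] F vise [-1.3745  3.0676  7.6049] 0.0003643515198822863
time: 23.8
eef_pos: [0.4834, -0.1717, 0.245]
tool_rot: [0.0, 0.158, 0.987, 0.0]
wrist_force: [-1.1, 1.5, 4.3]
grip_width: 0.0003
finger_force: 1.9
tool in vise [-58.726   -4.179  245.0133] F vise [-1.5148  1.1303  4.3045] 0.00032732513194620006
time: 24.0
eef_pos: [0.4823, -0.1749, 0.244]
tool_rot: [0.0, 0.158, 0.987, -0.0]
wrist_force: [0.0, 0.0, 2.3]
grip_width: 0.0007
finger_force: 0.6
tool in vise [-58.738   -7.5656 243.9635] F vise [-0.0095  0.0326  2.3482] 0.0006662178740289945
```

```bash
python3 -m crank '[0,0,-0.4,0,1,0,1.4,0,0,1,0,0,0.25,0,1,0,0,0,0,1]'
python3 -m crank '[0,0,0.05,0,1,0,0,0,0,1]'
python3 -m crank '[0,0,0.05,0,1,0,0,0,0,1]';python3 s.py
```

```text
time: 24.4
eef_pos: [0.4869, -0.1605, 0.2452]
tool_rot: [0.0, 0.158, 0.987, 0.0]
wrist_force: [0.8, 1.3, 0.4]
grip_width: 0.0001
finger_force: 0.6
time: 24.6
eef_pos: [0.4868, -0.161, 0.2452]
tool_rot: [0.0, 0.158, 0.987, 0.0]
wrist_force: [0.7, 2.5, 4.3]
grip_width: -0.0
finger_force: 2.2
time: 24.8
eef_pos: [0.4868, -0.1612, 0.2451]
tool_rot: [0.0, 0.159, 0.987, 0.0]
wrist_force: [-0.1, 4.3, 6.7]
grip_width: 0.0005
finger_force: 3.6
tool in vise [-58.7759   6.8673 245.1155] F vise [-1.451   3.9977  6.7087] 0.0005359036839479388
```

```bash
python3 -m crank '[0,-0.2,-0.03,0,1]';python3 s.py
python3 -m crank '[0,-0.25,-0.03,0,1]';python3 s.py
python3 -m crank '[0,-0.25,-0.02,0,1]';python3 s.py
```

```text
time: 24.9
eef_pos: [0.4862, -0.163, 0.2455]
tool_rot: [0.0, 0.158, 0.987, 0.0]
wrist_force: [-1.2, 3.3, 8.1]
grip_width: 0.0007
finger_force: 3.8
tool in vise [-58.7825   4.9377 245.4844] F vise [-2.2043  2.7986  8.1439] 0.0007373343190988251
time: 25.0
eef_pos: [0.4853, -0.1656, 0.2457]
tool_rot: [0.0, 0.158, 0.987, 0.0]
wrist_force: [-0.4, 3.0, 5.8]
grip_width: 0.0004
finger_force: 2.9
tool in vise [-58.7888   2.1612 245.7408] F vise [-1.2722  2.7475  5.7964] 0.0004394202039517651
time: 25.1
eef_pos: [0.4845, -0.1681, 0.2459]
tool_rot: [0.0, 0.158, 0.987, 0.0]
wrist_force: [-0.5, 1.7, 4.4]
grip_width: 0.0008
finger_force: 2.4
tool in vise [-58.7852  -0.4827 245.8646] F vise [-0.9937  1.4626  4.4266] 0.0007863147417424478
```

```bash
python3 -m crank '[0,-0.25,0.02,0,1]';python3 s.py
python3 -m crank '[0,-0.25,0.02,0,1]';python3 s.py
python3 -m crank '[0,0,-0.4,0,1,0,1.1,0,0,1,0,0,0.25,0,1,0,0,0.05,0,1,0,0,0,0,1]';python3 s.py
```

```text
time: 25.2
eef_pos: [0.4838, -0.1706, 0.2456]
tool_rot: [0.0, 0.159, 0.987, 0.0]
wrist_force: [-0.2, 0.8, 3.6]
grip_width: 0.0005
finger_force: 1.7
tool in vise [-58.7107  -3.0241 245.645 ] F vise [-0.4719  0.7259  3.586 ] 0.0004955504141215743
time: 25.3
eef_pos: [0.4828, -0.1732, 0.245]
tool_rot: [0.0, 0.158, 0.987, -0.001]
wrist_force: [0.3, 0.0, -0.5]
grip_width: 0.0009
finger_force: 0.1
tool in vise [-58.7819  -5.8371 245.001 ] F vise [ 0.2577  0.1093 -0.533 ] 0.0008859525573960087
time: 25.8
eef_pos: [0.4865, -0.1618, 0.2459]
tool_rot: [0.0, 0.158, 0.987, 0.0]
wrist_force: [0.9, 2.6, 2.7]
grip_width: 0.0005
finger_force: 1.4
tool in vise [-58.8688   6.1192 245.9081] F vise [0.0669 2.8016 2.7406] 0.0005338929057144507
```

```bash
python3 -m crank '[0,-0.15,0,0,1]';python3 s.py
python3 -m crank '[0,-0.2,-0.02,0,1]';python3 s.py
python3 -m crank '[0,-0.2,-0.02,0,1]';python3 s.py
python3 -m crank '[0,-0.2,0,0,1]';python3 s.py
```

```text
time: 25.9
eef_pos: [0.4861, -0.1633, 0.246]
tool_rot: [0.0, 0.158, 0.987, 0.0]
wrist_force: [0.9, 2.4, 3.3]
grip_width: 0.0003
finger_force: 1.7
tool in vise [-58.7949   4.555  246.0045] F vise [0.0738 2.5209 3.326 ] 0.0003170443145468956
time: 26.0
eef_pos: [0.4852, -0.1657, 0.2461]
tool_rot: [0.0, 0.158, 0.987, -0.0]
wrist_force: [1.0, -0.0, 0.7]
grip_width: 0.0002
finger_force: 0.6
tool in vise [-58.8292   2.0414 246.0785] F vise [0.9285 0.3004 0.6742] 0.00019326075122494423
time: 26.1
eef_pos: [0.4844, -0.1679, 0.2461]
tool_rot: [-0.0, 0.158, 0.987, -0.0]
wrist_force: [0.1, 0.3, 1.0]
grip_width: 0.0002
finger_force: 0.2
tool in vise [-58.9552  -0.2854 246.0959] F vise [0.0146 0.3317 0.9951] 0.00018729752349415997
time: 26.2
eef_pos: [0.4836, -0.1699, 0.246]
tool_rot: [-0.0, 0.158, 0.987, -0.0]
wrist_force: [-0.1, 0.2, -0.2]
grip_width: 0.0006
finger_force: 0.0
tool in vise [-59.0462  -2.4273 245.9797] F vise [-0.1219  0.1906 -0.1787] 0.0005966792691046014
```

```bash
python3 -m crank '[0,0,-0.4,0,1,0,0.8,0,0,1,0,0,0.35,0,1,0,0,0.05,0,1,0,0,0.05,0,1]';python3 s.py
python3 -m crank '[0,0,0.05,0,1,0,0,0,0,1]';python3 s.py
```

```text
time: 26.7
eef_pos: [0.4865, -0.1615, 0.2458]
tool_rot: [-0.0, 0.158, 0.987, 0.0]
wrist_force: [-0.8, 1.3, 4.7]
grip_width: 0.0006
finger_force: 2.4
tool in vise [-58.945    6.4226 245.8027] F vise [-1.2261  1.0107  4.6583] 0.0005916000226081264
time: 26.9
eef_pos: [0.4865, -0.1616, 0.2458]
tool_rot: [-0.0, 0.158, 0.987, 0.0]
wrist_force: [-0.7, 1.6, 5.4]
grip_width: 0.0008
finger_force: 2.9
tool in vise [-58.9247   6.3751 245.7676] F vise [-1.1806  1.2453  5.4022] 0.000775697928060084
```

```bash
python3 - <<'E'
from v import *
t=read_camera("side");print([ (d["uv"],d["conf"]) for d in mark_of("jaw",t)[:1]],[ (d["uv"],d["conf"]) for d in mark_of("coil",t)[:3]])
E
```

```text
[] [([292.6, 261.9], 0.55), ([324.6, 163.1], 0.47), ([211.1, 262.2], 0.28)]
```

```bash
python3 -m crank '[0,-0.2,0,0,1]';python3 s.py
python3 -m crank '[0,-0.2,-0.02,0,1]';python3 s.py
python3 -m crank '[0,-0.2,-0.01,0,1]';python3 s.py
python3 -m crank '[0,-0.2,0,0,1]';python3 s.py
```

```text
time: 27.15
eef_pos: [0.4861, -0.1629, 0.2458]
tool_rot: [0.0, 0.159, 0.987, 0.002]
wrist_force: [0.3, 6.6, 6.5]
grip_width: 0.0003
finger_force: 3.8
tool in vise [-58.9197   5.0283 245.8487] F vise [-1.739   6.34    6.5423] 0.0002636919845316326
time: 27.25
eef_pos: [0.4856, -0.1651, 0.2461]
tool_rot: [0.001, 0.158, 0.987, 0.001]
wrist_force: [0.3, 2.5, 2.2]
grip_width: 0.0005
finger_force: 1.2
tool in vise [-58.6597   2.7507 246.0672] F vise [-0.458   2.4919  2.2241] 0.0004665445712302676
time: 27.35
eef_pos: [0.485, -0.1674, 0.246]
tool_rot: [0.001, 0.158, 0.987, 0.0]
wrist_force: [1.5, 2.8, 3.1]
grip_width: 0.0008
finger_force: 1.8
tool in vise [-58.581    0.3752 246.012 ] F vise [0.5479 3.1167 3.1449] 0.0008450877253072457
time: 27.45
eef_pos: [0.4843, -0.1696, 0.2459]
tool_rot: [0.001, 0.158, 0.987, -0.0]
wrist_force: [0.8, 1.8, 3.7]
grip_width: 0.0003
finger_force: 1.3
tool in vise [-58.5642  -1.903  245.9021] F vise [0.2212 1.9561 3.7404] 0.0003330629328882292
```

The rim force rose to about 6 N at 6.5 N press and then the fingertip slipped, so the coil is likely snug at roughly 28 N. I'll lift away and check.

```bash
python3 -m crank '[0,0,-1,0,1,0,0,-3,0,1,-4,0,-3,0,1,-4,0,-1,0,1,-1,5,0,0,1]'
python3 -m crank '[0,3,0,0,1,0,0,0,0,1,0,0,0,0,1]'
python3 - <<'E'
from s import *
w=read_camera("wrist")
for d in masks_of("coil",w):
  b=d["bbox"];print(b,d["conf"])
  r,e=fit([(w,d["mask"].astype(np.float32))],COIL,[.564,-.194,-.31,.026],.026)
  if e<.5: print(r,e,1000*Rv.T@(np.r_[r[:2],0]-np.r_[V[:2],0]),np.degrees(r[2]-V[2]))
for th in("jaw","vise","wheel_top"): print(th,[(d["uv"],1000*Rv.T@(onz(w,d["uv"],Z[th])-np.r_[V[:2],0])) for d in mark_of(th,w)[:1]])
u,v=proj(w,place(np.array([[.01,0,.04]]),V)[0]).astype(int);print(u,v)
x0,y0=max(u-60,0),max(v-45,0)
cv2.imwrite("pics/fin.png",cv2.resize(w["img"][y0:y0+90,x0:x0+120,::-1],None,fx=6,fy=6,interpolation=cv2.INTER_CUBIC))
E
```

```text
time: 27.95
eef_pos: [0.5874, -0.1566, 0.3294]
tool_rot: [0.005, 0.162, 0.987, -0.003]
wrist_force: [0.5, 1.6, 0.4]
grip_width: 0.0004
finger_force: 0.0
time: 28.25
eef_pos: [0.5938, -0.1224, 0.3253]
tool_rot: [-0.001, 0.158, 0.987, -0.001]
wrist_force: [-1.0, -0.5, 0.0]
grip_width: 0.0006
finger_force: 0.0
tool in vise [ 30.7629  77.0729 325.3006] F vise [-0.7727 -0.7615  0.0337] 0.0006332077994273821
[207.6, 180.3, 50.5, 37.9] 0.96
[ 0.5657 -0.1951 -0.2829  0.026 ] 0.21981382369995117 [26.7653 -0.7795  0.    ] 1.9529779417783915
[603.5, 52.0, 36.4, 48.2] 0.88
jaw [([239.1, 177.0], array([11.587 ,  0.4928, 26.    ]))]
vise [([245.1, 159.7], array([-0.606 ,  0.7999,  0.    ]))]
wheel_top [([224.4, 96.9], array([-58.8495,  -1.0396,  47.    ]))]
234 178
```

View pics/fin.png

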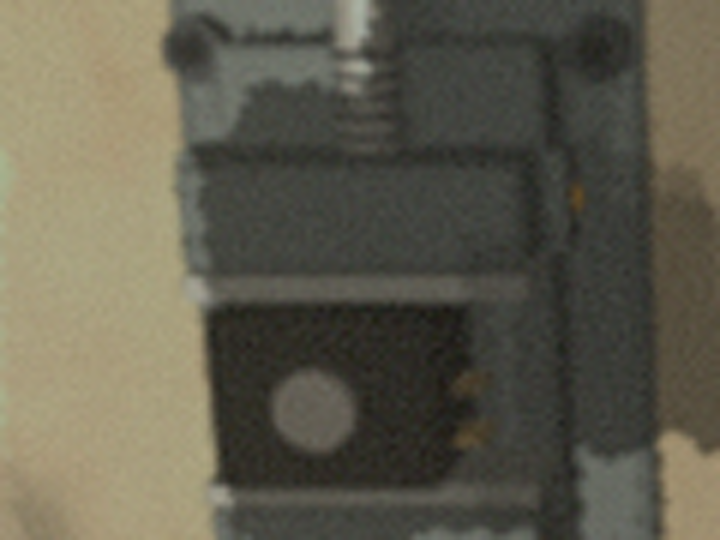

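The coil stands upright between the two jaw faces (crop rows 300 and 490), with no gap on either side. The jaw mark is at about 11.6 mm against 12 expected, and the coil at about 26 mm. I'm handing it in.

```bash
python3 -c "
from bench import *
print(finish_job())"
```

```text
the job is handed in; nothing more can be done
None
```

The rightmost coil stands upright in the vise, nipped between both jaws by thumbwheel strokes alone. I estimate the grip at 10–30 N from the stroking force, not measured directly. The job was handed in at about 28 s with the robot clear of everything.

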